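# Log the viewed culture on the cell counter

### The job

Log the culture dish that stands on the bright viewing plate: with the fingertips, gently press the key on the cell counter that has the same colour as that dish's lid all the way down and let it come up, then press the white enter key all the way down in the same way, and withdraw with every key up. Do not press the other coloured keys, and do not touch the dishes or the roll of tape.

Things in the scene. Friction and masses are not known exactly. Their poses are not given: they have to be found in the camera images.
- counter: cell counter fixed to the bench: a white desk unit 115 (x) x 230 (y) x 36 mm high, with a dark display strip on its far (+x) half and a row of four keys along its y axis, 18 mm to -x of its middle, 56 mm from centre to centre. The three coloured keys may be in any order; the white enter key is always the one at the -y end. Origin: centre of the underside.
- key_red (a joint): spring key, a red round cap of 26 mm diameter standing 8 mm proud of its round black collar (8 mm wide all round, top 12 mm above the counter's top face). Fully down, the cap is flush with the collar. Joint: 0 is up, 0.008 m is fully down; the spring (about 5 N at full stroke) raises it again when released. It counts as pressed beyond 0.005; pressing harder than 40 N is too hard.
- key_red_top (a point): centre of the top face of the red key's cap (moves down with it)
- key_yellow (a joint): spring key, a yellow round cap of 26 mm diameter standing 8 mm proud of its round black collar (8 mm wide all round, top 12 mm above the counter's top face). Fully down, the cap is flush with the collar. Joint: 0 is up, 0.008 m is fully down; the spring (about 5 N at full stroke) raises it again when released. It counts as pressed beyond 0.005; pressing harder than 40 N is too hard.
- key_yellow_top (a point): centre of the top face of the yellow key's cap (moves down with it)
- key_blue (a joint): spring key, a blue round cap of 26 mm diameter standing 8 mm proud of its round black collar (8 mm wide all round, top 12 mm above the counter's top face). Fully down, the cap is flush with the collar. Joint: 0 is up, 0.008 m is fully down; the spring (about 5 N at full stroke) raises it again when released. It counts as pressed beyond 0.005; pressing harder than 40 N is too hard.
- key_blue_top (a point): centre of the top face of the blue key's cap (moves down with it)
- key_enter (a joint): spring key, a plain white round cap of 32 mm diameter standing 8 mm proud of its round black collar (8 mm wide all round, top 12 mm above the counter's top face). Fully down, the cap is flush with the collar. Joint: 0 is up, 0.008 m is fully down; the spring (about 5 N at full stroke) raises it again when released. It counts as pressed beyond 0.005; pressing harder than 40 N is too hard.
- key_enter_top (a point): centre of the top face of the white enter key's cap (moves down with it)
- light_plate: viewing plate: black square 110 x 110 x 12 mm with a bright white disc of 92 mm, fixed to the bench; exactly one dish stands at its middle (within 12 mm). Origin: centre of the underside.
- block: plain aluminium holding block, 90 x 170 x 12 mm, fixed to the bench; the two other dishes stand on it. Origin: centre of the underside.
- dish_red: round culture dish, 60 mm diameter, 15 mm high, with a red lid, about 40 g, loose. Origin: centre of its underside.
- dish_yellow: round culture dish, 60 mm diameter, 15 mm high, with a yellow lid, about 40 g, loose. Origin: centre of its underside.
- dish_blue: round culture dish, 60 mm diameter, 15 mm high, with a blue lid, about 40 g, loose. Origin: centre of its underside.
- tape: loose roll of green lab tape lying flat, 68 mm outer diameter, 19 mm high, beside the counter. Origin: centre of the underside.

How it is judged:
By the outcome, as a careful person would: the job done as asked, in the order asked, and still so for the second after the job is handed in, with the robot touching nothing.
It also fails if it takes over 34 s, if anything falls off the work surface, if the arm or the gripper's body presses on something with over 40 N, if the wrist force passes 120 N, or if a joint passes its speed limit or range.

### The arm

A 6-joint arm with a two-finger parallel gripper is mounted at the origin on the work surface. World frame = base frame: x ahead of the robot, y to its left, z up, the work surface at z = 0. Lengths are in m, angles in rad, forces in N, time in s.
With the tool pointing down it reaches from about 0.3 to 0.825 m from the base axis. Payload 5.4 kg.
Tool frame: the origin (TCP) lies midway between the tips of the shut fingers; the grasp point (between the pads) lies 19 mm behind it; z points along the fingers, y is the line along which they close (so a half turn about z gives the same grasp; the last joint's range is limited). The gripper opens to 92 mm and grips with 3 to 60 N. Pads are 20 mm wide; open, the fingers measure 128 mm over their backs; the gripper's body (75 mm by 189 mm) begins 69 mm behind the grasp point.
Start: joints at [-1.323, 0.158, 1.597, -0, 1.386, -0.21], TCP at [0.254, -0.516, 0.181] pointing down, gripper open.
Joint ranges: [-2.91, 2.91], [-0.94, 2.29], [0.18, 2.7], [-1.29, 4.43], [0.17, 2.64], [-3, 3]. Speed limits (rad/s): [2.57, 2.57, 3.14, 3.14, 3.14, 3.14].

### API

Orientations are given as a 3x3 rotation matrix whose columns are the frame's x, y, z axes.
In Python, from rig import robot, eyes, job gives the robot as it stands. The module is installed in compiled form; this text tells all that it offers.
- The arm moves only by the tool step_arm, never from a script. Its argument "deltas" is a list that holds one entry, the list of rows, each a list of 5 numbers: the shift along the world's x, y, z in m, then the turn about the world's z in rad, then the opening, from -1 (shut) to 1 (fully open). In form: [[[dx, dy, dz, turn, gripper], ...]]. A call has 1 to 10 rows; each row shifts and turns the commanded pose from where the row before left it; what a row does not reach is not made up. A row lasts 1/12 s, in which the tool goes at most 41.7 mm and 7.16 degrees, less where a joint would pass 70% of its speed; a pose out of reach is approached as far as the arm can. A call is refused whole if a number of a shift passes 0.0417 or a number of a turn 0.125, either way. A call with a gripper value outside its range is refused whole. The fingers move at their own pace and stop on an object; the grip force is fixed at half the most. Time passes only in rows, so rows that do not move let the fingers close. It gives the time, the measured TCP pose, the force, the opening and the grip force at its end, in the units of the state.
- robot.sense(): the state, without advancing time (a new reading comes with each control period).
- eyes.capture(name): name is "scene" or "top" or "wrist"; returns a dict with "frame" (400x640x3 uint8, red, green, blue), "range_z" (400x640 float32, m along the optical axis (not along the pixel's ray), 0 where there is no reading), "K" (3x3 intrinsics, pixels), "k1" (the pictures are not rectified: a ray, as slopes to the right and down, at radius r is drawn at 1 + k1 r^2 times it, then the intrinsics apply), "camera_from_world" (4x4, takes a point from world to camera coordinates). Camera axes: x right, y down, z forward; pixel columns grow to the right and rows downward; lengths in m; the calibration is good to about 2 mm. A picture is of the moment at which its call begins.
- job.job_done(): hands the job in; it is judged then, once.
The state is a dict: "clock": time; "qpos": joint angles; "qvel": joint speeds; "tau": joint torques, N m; "eef_pos": TCP position; "ee_rot": TCP orientation; "wrist_force": force on the tool from outside, world axes, zero at the start; "ft_torque": the same for the moment, N m; "grip_width": finger opening in m; "grip_force": force on a finger pad.
Only numpy, scipy, OpenCV 4.12 (cv2) and the standard library are available. Lean on these libraries where they do the work, as an engineer would, in place of code of your own. Each camera call takes 0.05 s, during which the arm holds its last target. There are 200 camera calls.

## Working session

There is one attempt and no reset: what is moved stays moved. The work goes in short steps, Python scripts to look and compute and a tool call to move; the robot and the scene stay as the last step left them, time stands still between calls to the robot, and variables do not carry over. Pictures are saved under pics/ and viewed, at most 10 in all, crops included, and the job is handed in when it is done.

Besides the shell and the picture viewer there is one more tool, called after "Emit:" in YAML: its name, and indented under it one key for each argument. step_arm: Moves the arm, as the interface text tells. Its arguments: {"type":"object","properties":{"deltas":{"type":"array"}},"required":["deltas"]}

```bash
mkdir -p pics; cat > h.py <<'E'
import numpy as np, cv2
from rig import robot, eyes, job
def rays(c,uv):
    K=c["K"];D=np.array([c["k1"],0,0,0,0],float)
    n=cv2.undistortPoints(np.array(uv,float).reshape(-1,1,2),K,D).reshape(-1,2)
    T=c["camera_from_world"];R=T[:3,:3];o=-R.T@T[:3,3]
    return o,np.c_[n,np.ones(len(n))]@R
def onplane(c,uv,z):
    o,d=rays(c,uv);return o+d*((z-o[2])/d[:,2])[:,None]
def save(c,n): cv2.imwrite("pics/"+n,c["frame"][:,:,::-1])
E
python3 - <<'E'
from h import *
for n in("top","scene"):
    c=eyes.capture(n);save(c,n+"1.png");np.savez(n+"1.npz",**c)
s=robot.sense();print(s["eef_pos"],s["ee_rot"],s["wrist_force"],s["clock"])
E
```

```text
[ 0.25396227 -0.51519203  0.17985669] [[ 8.97023214e-01  4.41983234e-01 -4.18058352e-04]
 [ 4.41983308e-01 -8.97021852e-01  1.59758301e-03]
 [ 3.31097429e-04 -1.61784386e-03 -9.99998636e-01]] [-0.13681506  0.98016834 -0.20292498] 0.1
```

View pics/top1.png

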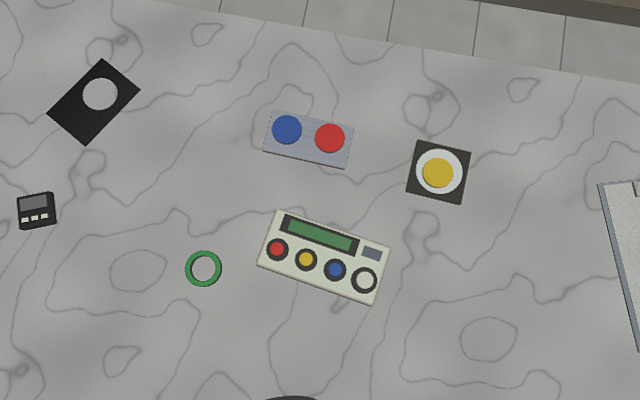

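View pics/scene1.png

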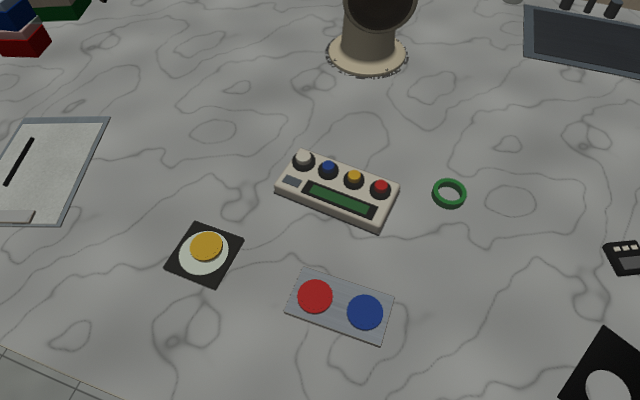

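The yellow-lidded dish is on the lit plate (top view 437,172). In the top view the keys are red (277,249), yellow (306,259), blue (335,270) and white (364,281), so I press yellow, then white. Next I measure them in both views.

```bash
python3 - <<'E'
from h import *
seeds={"top":dict(r=(277,249),y=(306,259),b=(335,270),w=(364,280)),"scene":dict(r=(380,186),y=(354,176),b=(328,167),w=(304,156))}
rr={}
for n in seeds:
    c=dict(np.load(n+"1.npz"));hsv=cv2.cvtColor(c["frame"],cv2.COLOR_RGB2HSV).astype(int)
    for k,(u,v) in seeds[n].items():
        H,S,V=[hsv[...,i] for i in range(3)]
        if k=="w": m=(V>130)&(S<70)
        else:
            h=hsv[v,u,0]; m=(abs((H-h+90)%180-90)<10)&(S>110)&(V>60)
        m=m.astype(np.uint8)
        _,L,st,ce=cv2.connectedComponentsWithStats(m,connectivity=4)
        l=L[v,u]; p=onplane(c,[ce[l]],.056)[0]; rr[n,k]=(rays(c,[ce[l]]))
        print(n,k,ce[l].round(1),st[l],p.round(4),"depth",c["range_z"][v,u].round(4), "camz",(c["camera_from_world"][:3]@np.r_[p,1])[2].round(4))
for k in "rybw":
    A=0;b=0
    for n in seeds:
        o,d=rr[n,k];d=d[0]/np.linalg.norm(d[0]);P=np.eye(3)-np.outer(d,d);A=A+P;b=b+P@o
    print(k,np.linalg.solve(A,b).round(4))
E
```

```text
top r [276.5 248.3] [270 242  14  14 159] [0.4914 0.1463 0.056 ] depth 0.863 camz 0.8708
top y [305.5 258.6] [299 252  14  14 160] [0.483  0.0908 0.056 ] depth 0.8634 camz 0.8671
top b [334.9 269.1] [328 263  14  14 145] [0.4744 0.0352 0.056 ] depth 0.8572 camz 0.8633
top w [364.5 279.7] [356 272  18  17 237] [ 0.4659 -0.0204  0.056 ] depth 0.8534 camz 0.8596
scene r [380.4 185.8] [374 180  14  13 146] [0.4922 0.1467 0.056 ] depth 0.7557 camz 0.7588
scene y [353.7 175.9] [347 170  14  13 143] [0.4838 0.0917 0.056 ] depth 0.7692 camz 0.7738
scene b [327.8 165.3] [322 161  13  10  96] [0.4731 0.0357 0.056 ] depth 0.7812 camz 0.7902
scene w [329.8 154.9] [ 245   68  181  172 7525] [0.4453 0.0314 0.056 ] depth 0.8006 camz 0.8062
r [0.4915 0.1465 0.055 ]
y [0.483  0.0912 0.0549]
b [0.4742 0.0356 0.0573]
w [0.46   0.0078 0.0701]
```

Yellow is at (0.483, 0.091) and white at (0.466, -0.020). Adjacent keys are 56 mm apart and the cap tops triangulate to about 0.055, matching the given sizes. Moving over with the fingers shut.

Emit:
step_arm:
  deltas:
    - [[0.012, 0.034, 0, 0, -1], [0.013, 0.034, 0, 0, -1], [0.013, 0.034, 0, 0, -1], [0.013, 0.034, 0, 0, -1], [0.013, 0.034, 0, 0, -1], [0.013, 0.034, 0, 0, -1], [0.013, 0.034, 0, 0, -1], [0.013, 0.034, 0, 0, -1], [0.013, 0.034, 0, 0, -1], [0.013, 0.034, 0, 0, -1]]

```text
clock: 0.93
eef_pos: [0.3831, -0.1739, 0.1804]
ee_rot: [[0.897, 0.442, -0.0], [0.442, -0.897, 0.0], [-0.0, -0.0, -1.0]]
wrist_force: [1.0, 0.1, 0.7]
grip_width: 0.0273
grip_force: 0.0
```

Emit:
step_arm:
  deltas:
    - [[0.013, 0.034, -0.01, 0, -1], [0.013, 0.034, -0.01, 0, -1], [0.013, 0.034, -0.01, 0, -1], [0.013, 0.034, -0.01, 0, -1], [0.013, 0.034, -0.01, 0, -1], [0.013, 0.034, -0.01, 0, -1], [0.013, 0.034, -0.01, 0, -1], [0.009, 0.028, -0.01, 0, -1], [0, 0, 0, 0, -1], [0, 0, 0, 0, -1]]

```text
clock: 1.77
eef_pos: [0.4822, 0.0914, 0.0996]
ee_rot: [[0.896, 0.445, -0.003], [0.445, -0.896, -0.0], [-0.002, -0.001, -1.0]]
wrist_force: [-0.4, -0.2, 1.0]
grip_width: 0.0002
grip_force: 0.0
```

Emit:
step_arm:
  deltas:
    - [[0.001, 0, -0.006, 0, -1], [0, 0, -0.008, 0, -1], [0, 0, -0.008, 0, -1], [0, 0, -0.008, 0, -1], [0, 0, -0.005, 0, -1], [0, 0, -0.003, 0, -1], [0, 0, 0, 0, -1], [0, 0, 0, 0, -1]]

```text
clock: 2.43
eef_pos: [0.4841, 0.0901, 0.0627]
ee_rot: [[0.897, 0.442, -0.0], [0.442, -0.897, 0.0], [-0.0, -0.0, -1.0]]
wrist_force: [0.2, -0.3, 0.5]
grip_width: 0.001
grip_force: 0.0
```

```bash
python3 - <<'E'
from h import *
c=eyes.capture("scene");cv2.imwrite("pics/s2.png",cv2.resize(c["frame"][60:260,200:460,::-1],None,fx=3,fy=3))
s=robot.sense();print(s["eef_pos"],s["wrist_force"])
E
```

```text
[0.48440215 0.09014689 0.06297093] [-0.60021169  0.19048972 -0.13959211]
```

View pics/s2.png

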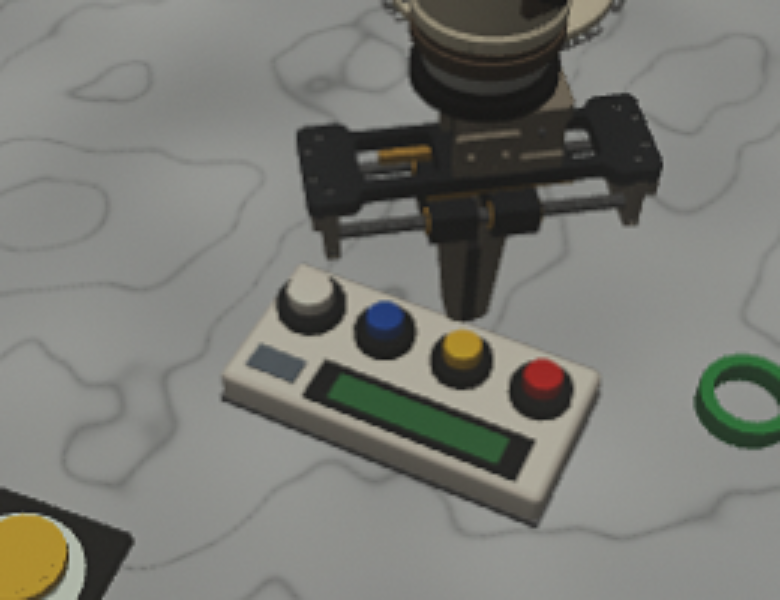

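The tip's lower end is at crop (467,318), i.e. about (355.7,166) in the full image. It looks slightly short of or above the yellow cap at (353.7,176). I check this by projection and from the top view.

```bash
python3 - <<'E'
from h import *
c=eyes.capture("scene");T=c["camera_from_world"]
def pr(c,P):
    T=c["camera_from_world"];return cv2.projectPoints(np.array([P],float),cv2.Rodrigues(T[:3,:3])[0],T[:3,3],c["K"],np.array([c["k1"],0,0,0]))[0].ravel().round(1)
s=robot.sense();p=s["eef_pos"];print(p,pr(c,p),pr(c,[.483,.091,.056]),pr(c,[.483,.091,.063]),pr(c,[.463,.091,.063]))
z=c["range_z"]
for v in range(150,182,2):
    P=None;u=355;d=z[v,u];o,r=rays(c,[(u,v)]);print(v,c["frame"][v,u],(o+r[0]*d).round(3))
t=eyes.capture("top");print(pr(t,p));cv2.imwrite("pics/t2.png",cv2.resize(t["frame"][180:340,220:420,::-1],None,fx=3,fy=3))
E
```

```text
[0.48452576 0.09017108 0.06312916] [353.  173.6] [353.4 175.5] [353.6 173.2] [356.3 165.7]
150 [33 33 30] [0.494 0.092 0.14 ]
152 [32 31 30] [0.497 0.093 0.138]
154 [30 30 28] [0.494 0.093 0.13 ]
156 [32 31 30] [0.493 0.093 0.124]
158 [32 31 30] [0.493 0.093 0.119]
160 [33 33 31] [0.495 0.094 0.115]
162 [32 31 30] [0.494 0.094 0.109]
164 [32 32 30] [0.494 0.094 0.103]
166 [30 31 29] [0.493 0.094 0.097]
168 [168 165 153] [0.447 0.086 0.036]
170 [171 141  69] [0.473 0.091 0.061]
172 [171 137  43] [0.475 0.092 0.058]
174 [171 139  43] [0.481 0.093 0.059]
176 [171 139  43] [0.484 0.094 0.057]
178 [177 145  46] [0.491 0.096 0.06 ]
180 [85 69 35] [0.493 0.097 0.056]
[306.  257.5]
```

View pics/t2.png

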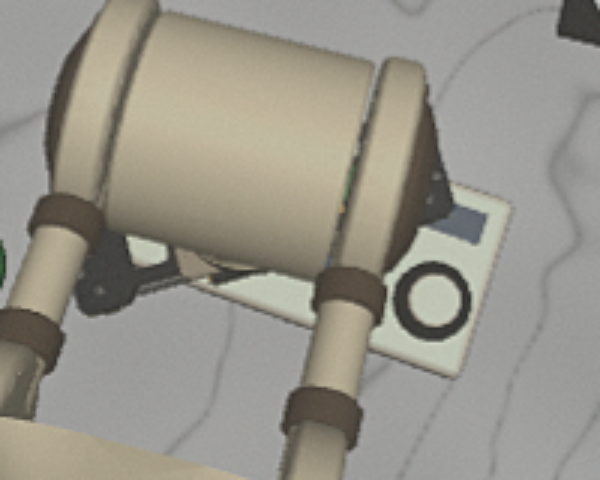

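The top view is blocked by the arm. In the scene view x and y agree, but the visible fingertip ends about 30 mm above the reported TCP. So I go down in small steps, using force and pictures to find contact.

Emit:
step_arm:
  deltas:
    - [[-0.001, 0.001, -0.002, 0, -1], [0, 0, -0.002, 0, -1], [0, 0, -0.002, 0, -1], [0, 0, -0.002, 0, -1], [0, 0, 0, 0, -1]]

```text
clock: 3.0
eef_pos: [0.4826, 0.0913, 0.0541]
ee_rot: [[0.897, 0.442, -0.001], [0.442, -0.897, 0.0], [-0.001, -0.0, -1.0]]
wrist_force: [0.2, -0.3, 0.1]
grip_width: 0.0002
grip_force: 0.0
```

```bash
python3 - <<'E'
from h import *
s=robot.sense();print(s["eef_pos"],s["wrist_force"],s["clock"])
c=eyes.capture("scene");a=c["frame"][60:260,240:440,::-1]
w=eyes.capture("wrist")["frame"][:,:,::-1]
cv2.imwrite("pics/s3.png",np.hstack([cv2.resize(a,(400,400)),cv2.resize(w,(400,250))[:,:] if 0 else cv2.copyMakeBorder(cv2.resize(w,(400,250)),0,150,0,0,0)]))
o,r=rays(c,[(354,v) for v in range(160,184)]);P=o+r*c["range_z"][160:184,354,None];print(P[::2].round(3))
E
```

```text
[0.4826474  0.09126004 0.05411127] [ 0.23679336 -0.26393893  0.12123608] 3.0
[[0.494 0.092 0.113]
 [0.493 0.092 0.107]
 [0.493 0.092 0.101]
 [0.493 0.093 0.097]
 [0.492 0.093 0.09 ]
 [0.472 0.089 0.059]
 [0.476 0.09  0.058]
 [0.481 0.091 0.058]
 [0.487 0.093 0.06 ]
 [0.491 0.094 0.059]
 [0.492 0.095 0.055]
 [0.493 0.095 0.05 ]]
```

View pics/s3.png

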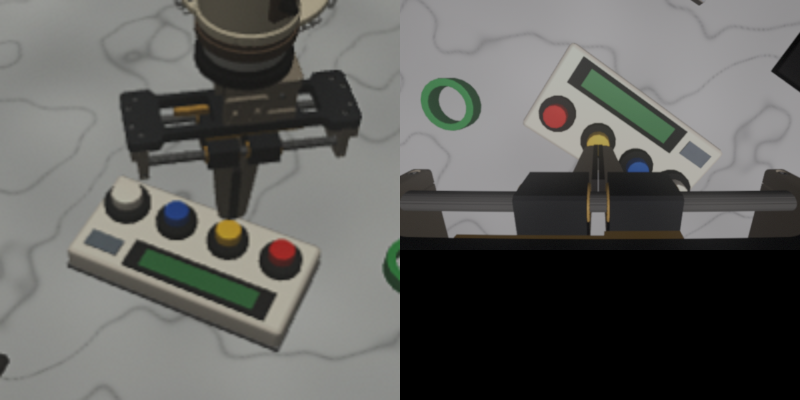

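At a reported z of 0.054 there is no contact. The tip is visibly about 30 mm above the cap and aligned over it, so I keep going down gently.

Emit:
step_arm:
  deltas:
    - [[0, 0, -0.004, 0, -1], [0, 0, -0.004, 0, -1], [0, 0, -0.004, 0, -1], [0, 0, -0.004, 0, -1], [0, 0, -0.002, 0, -1], [0, 0, 0, 0, -1], [0, 0, 0, 0, -1]]

```text
clock: 3.68
eef_pos: [0.483, 0.0912, 0.0365]
ee_rot: [[0.897, 0.442, -0.0], [0.442, -0.897, 0.0], [-0.0, -0.0, -1.0]]
wrist_force: [1.0, -0.7, -0.5]
grip_width: 0.0004
grip_force: 0.0
```

```bash
python3 - <<'E'
from h import *
s=robot.sense();print(s["eef_pos"],s["wrist_force"],s["clock"])
c=eyes.capture("scene");a=c["frame"][110:230,280:430,::-1]
cv2.imwrite("pics/s4.png",cv2.resize(a,None,fx=5,fy=5))
o,r=rays(c,[(354,v) for v in range(160,184)]);P=o+r*c["range_z"][160:184,354,None];print(np.c_[P,c["frame"][160:184,354]][::2].round(3))
E
```

```text
[0.48297024 0.09120667 0.03650481] [ 0.9758626  -0.70075292 -0.48944428] 3.6833
[[4.96e-01 9.20e-02 1.16e-01 4.20e+01 4.00e+01 3.60e+01]
 [4.92e-01 9.20e-02 1.05e-01 4.20e+01 4.00e+01 3.70e+01]
 [4.94e-01 9.30e-02 1.03e-01 4.10e+01 4.00e+01 3.60e+01]
 [4.93e-01 9.30e-02 9.60e-02 3.70e+01 3.70e+01 3.30e+01]
 [4.92e-01 9.30e-02 9.00e-02 3.50e+01 3.40e+01 3.10e+01]
 [4.93e-01 9.30e-02 8.40e-02 3.30e+01 3.20e+01 3.10e+01]
 [4.94e-01 9.40e-02 8.00e-02 3.10e+01 3.10e+01 3.00e+01]
 [4.93e-01 9.40e-02 7.30e-02 2.60e+01 2.80e+01 2.80e+01]
 [4.86e-01 9.30e-02 5.90e-02 1.59e+02 1.28e+02 4.00e+01]
 [4.91e-01 9.40e-02 5.90e-02 1.76e+02 1.45e+02 4.40e+01]
 [4.92e-01 9.50e-02 5.50e-02 8.80e+01 7.00e+01 3.20e+01]
 [4.92e-01 9.50e-02 4.80e-02 7.50e+01 6.00e+01 3.10e+01]]
```

View pics/s4.png

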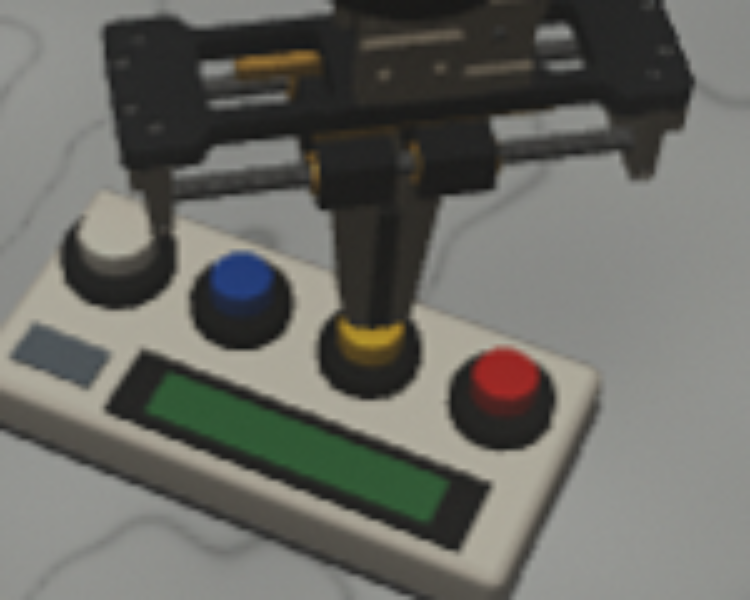

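The tip is now about 11 mm above the yellow cap (crop 372,330) and aligned with it. Continuing down.

Emit:
step_arm:
  deltas:
    - [[0, 0, -0.002, 0, -1], [0, 0, -0.002, 0, -1], [0, 0, -0.002, 0, -1], [0, 0, -0.002, 0, -1], [0, 0, 0, 0, -1], [0, 0, 0, 0, -1]]

```text
clock: 4.23
eef_pos: [0.4829, 0.0912, 0.0285]
ee_rot: [[0.897, 0.442, -0.0], [0.442, -0.897, 0.0], [-0.0, -0.0, -1.0]]
wrist_force: [0.5, -0.3, -0.1]
grip_width: 0.0003
grip_force: 0.0
```

Emit:
step_arm:
  deltas:
    - [[0, 0, -0.002, 0, -1], [0, 0, -0.002, 0, -1], [0, 0, 0, 0, -1], [0, 0, 0, 0, -1]]

```text
clock: 4.57
eef_pos: [0.4834, 0.0912, 0.0249]
ee_rot: [[0.897, 0.442, 0.001], [0.442, -0.897, 0.0], [0.0, 0.0, -1.0]]
wrist_force: [0.2, -0.4, 2.7]
grip_width: 0.0006
grip_force: 1.0
```

Emit:
step_arm:
  deltas:
    - [[0, 0, -0.002, 0, -1], [0, 0, -0.001, 0, -1], [0, 0, 0, 0, -1], [0, 0, 0, 0, -1]]

```text
clock: 4.9
eef_pos: [0.4835, 0.0912, 0.0219]
ee_rot: [[0.897, 0.442, 0.001], [0.442, -0.897, -0.0], [0.001, 0.0, -1.0]]
wrist_force: [0.4, 0.1, 3.3]
grip_width: 0.0004
grip_force: 1.6
```

Contact: the force is rising with the spring. Continuing 1 mm at a time until the stop.

Emit:
step_arm:
  deltas:
    - [[0, 0, -0.001, 0, -1], [0, 0, -0.001, 0, -1], [0, 0, 0, 0, -1], [0, 0, 0, 0, -1]]

```text
clock: 5.23
eef_pos: [0.4835, 0.0912, 0.0199]
ee_rot: [[0.897, 0.442, 0.001], [0.442, -0.897, -0.0], [0.001, 0.0, -1.0]]
wrist_force: [1.7, 1.3, 4.0]
grip_width: 0.0005
grip_force: 2.1
```

Emit:
step_arm:
  deltas:
    - [[0, 0, -0.001, 0, -1], [0, 0, 0, 0, -1], [0, 0, 0, 0, -1]]

```text
clock: 5.48
eef_pos: [0.4835, 0.0912, 0.0189]
ee_rot: [[0.897, 0.442, 0.001], [0.442, -0.897, -0.0], [0.001, 0.0, -1.0]]
wrist_force: [1.0, 0.4, 4.2]
grip_width: 0.0006
grip_force: 2.3
```

Emit:
step_arm:
  deltas:
    - [[0, 0, -0.001, 0, -1], [0, 0, 0, 0, -1], [0, 0, 0, 0, -1]]

```text
clock: 5.73
eef_pos: [0.4835, 0.0912, 0.0184]
ee_rot: [[0.897, 0.442, 0.001], [0.442, -0.897, -0.0], [0.0, 0.0, -1.0]]
wrist_force: [-1.0, 0.2, 8.8]
grip_width: 0.0002
grip_force: 4.6
```

Emit:
step_arm:
  deltas:
    - [[0, 0, -0.0005, 0, -1], [0, 0, 0, 0, -1], [0, 0, 0, 0, -1]]

```text
clock: 5.98
eef_pos: [0.4836, 0.0912, 0.0184]
ee_rot: [[0.897, 0.442, 0.0], [0.442, -0.897, -0.0], [0.0, 0.0, -1.0]]
wrist_force: [-1.8, 0.0, 12.2]
grip_width: 0.0004
grip_force: 6.4
```

The key bottomed out at 0.0184 with 12 N. Releasing and moving over to the enter key.

Emit:
step_arm:
  deltas:
    - [[0, 0, 0.003, 0, -1], [0, 0, 0.003, 0, -1], [0, 0, 0.004, 0, -1], [0, 0, 0.006, 0, -1], [0, 0, 0.01, 0, -1], [0, 0, 0.01, 0, -1], [0, 0, 0, 0, -1]]

```text
clock: 6.57
eef_pos: [0.4845, 0.0912, 0.0554]
ee_rot: [[0.897, 0.442, 0.003], [0.442, -0.897, -0.0], [0.003, 0.002, -1.0]]
wrist_force: [0.5, 0.9, -0.8]
grip_width: 0.0007
grip_force: 0.0
```

Emit:
step_arm:
  deltas:
    - [[-0.0035, -0.022, 0, 0, -1], [-0.0035, -0.022, 0, 0, -1], [-0.0035, -0.022, 0, 0, -1], [-0.0035, -0.022, 0, 0, -1], [-0.0035, -0.023, 0, 0, -1], [0, 0, 0, 0, -1], [0, 0, -0.006, 0, -1], [0, 0, -0.006, 0, -1], [0, 0, 0, 0, -1], [0, 0, 0, 0, -1]]

```text
clock: 7.4
eef_pos: [0.4648, -0.0186, 0.0403]
ee_rot: [[0.896, 0.443, -0.002], [0.443, -0.896, 0.001], [-0.001, -0.002, -1.0]]
wrist_force: [-0.2, -0.2, -0.2]
grip_width: 0.0006
grip_force: 0.0
```

```bash
python3 - <<'E'
from h import *
s=robot.sense();print(s["eef_pos"],s["wrist_force"],s["clock"])
c=eyes.capture("scene");a=c["frame"][100:220,260:410,::-1]
cv2.imwrite("pics/s5.png",cv2.resize(a,None,fx=5,fy=5))
E
```

```text
[ 0.46484931 -0.01861909  0.04029974] [-0.2395556  -0.16200212 -0.17755329] 7.4
```

View pics/s5.png

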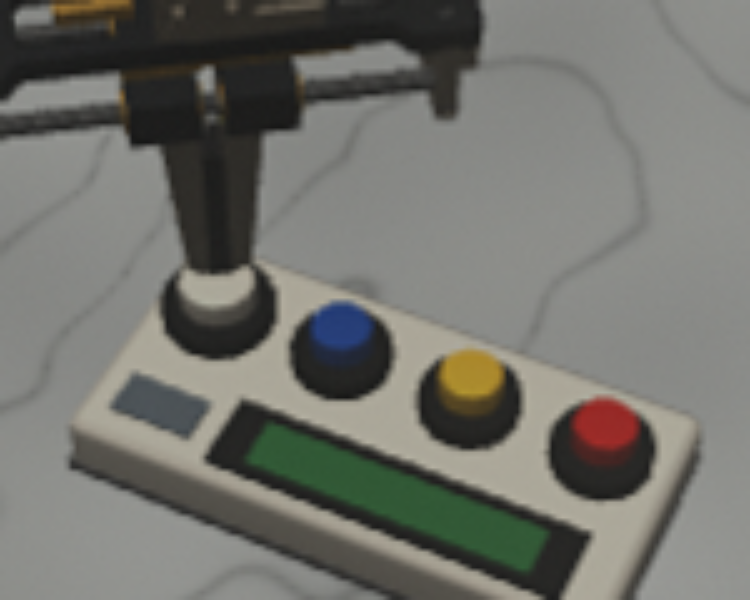

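The fingertips are over the white key (crop 215,280), and yellow has come back up. Pressing enter to the same level.

Emit:
step_arm:
  deltas:
    - [[0.001, -0.001, -0.004, 0, -1], [0, 0, -0.004, 0, -1], [0, 0, -0.003, 0, -1], [0, 0, -0.002, 0, -1], [0, 0, -0.002, 0, -1], [0, 0, 0, 0, -1], [0, 0, 0, 0, -1]]

```text
clock: 8.03
eef_pos: [0.4664, -0.0207, 0.0262]
ee_rot: [[0.897, 0.442, -0.001], [0.442, -0.897, 0.0], [-0.0, -0.0, -1.0]]
wrist_force: [-1.9, 1.0, 0.6]
grip_width: 0.0004
grip_force: 0.7
```

Emit:
step_arm:
  deltas:
    - [[0, 0, -0.001, 0, -1], [0, 0, -0.001, 0, -1], [0, 0, -0.001, 0, -1], [0, 0, -0.001, 0, -1], [0, 0, 0, 0, -1], [0, 0, 0, 0, -1]]

```text
clock: 8.53
eef_pos: [0.4666, -0.0208, 0.0223]
ee_rot: [[0.897, 0.442, 0.0], [0.442, -0.897, 0.0], [0.0, -0.0, -1.0]]
wrist_force: [-1.6, 0.1, 2.8]
grip_width: 0.0002
grip_force: 1.6
```

Emit:
step_arm:
  deltas:
    - [[0, 0, -0.001, 0, -1], [0, 0, -0.001, 0, -1], [0, 0, -0.001, 0, -1], [0, 0, -0.001, 0, -1], [0, 0, 0, 0, -1], [0, 0, 0, 0, -1]]

```text
clock: 9.03
eef_pos: [0.4667, -0.0208, 0.0185]
ee_rot: [[0.897, 0.442, 0.0], [0.442, -0.897, 0.0], [0.0, 0.0, -1.0]]
wrist_force: [-2.1, 1.4, 6.4]
grip_width: 0.0002
grip_force: 3.1
```

Emit:
step_arm:
  deltas:
    - [[0, 0, -0.001, 0, -1], [0, 0, 0, 0, -1], [0, 0, 0, 0, -1]]

```text
clock: 9.28
eef_pos: [0.4668, -0.0208, 0.0183]
ee_rot: [[0.897, 0.442, -0.0], [0.442, -0.897, 0.0], [-0.0, -0.0, -1.0]]
wrist_force: [-5.7, 2.5, 14.1]
grip_width: 0.0004
grip_force: 7.0
```

Enter is on its stop. Withdrawing.

Emit:
step_arm:
  deltas:
    - [[0, 0, 0.003, 0, -1], [0, 0, 0.003, 0, -1], [0, 0, 0.004, 0, -1], [0, 0, 0.008, 0, -1], [0, 0, 0.02, 0, -1], [0, 0, 0.03, 0, -1], [0, 0, 0.03, 0, -1], [0, 0, 0.03, 0, -1], [0, 0, 0, 0, -1], [0, 0, 0, 0, -1]]

```text
clock: 10.12
eef_pos: [0.4682, -0.0213, 0.1472]
ee_rot: [[0.897, 0.442, 0.005], [0.442, -0.897, -0.002], [0.003, 0.003, -1.0]]
wrist_force: [1.1, 0.6, 0.2]
grip_width: 0.0
grip_force: 0.0
```

```bash
python3 - <<'E'
from h import *
s=robot.sense();print(s["eef_pos"],s["wrist_force"],s["clock"])
c=eyes.capture("scene");save(c,"s6.png")
E
```

```text
[ 0.46815748 -0.02134336  0.1472315 ] [1.08215518 0.55130646 0.20795252] 10.1167
```

View pics/s6.png

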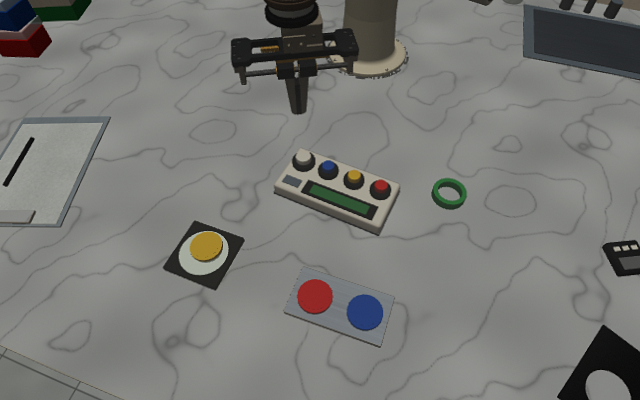

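All four keys are up (white 304,160 to red 380,188), the dishes and tape have not moved, and the arm is clear at (298,110).

```bash
python3 -c "
from rig import job
print(job.job_done())"
```

```text
the job is handed in; nothing more can be done
None
```

I pressed the yellow key (matching the yellow-lidded dish on the bright plate) and then the white enter key, each down to its stop at no more than about 14 N, and withdrew with all keys up; the job is handed in at about 10 s on the clock.

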